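# Spread a snap ring over the shaker's drive stub and hold it at the groove

## Robot

A 6-joint arm with a two-finger parallel gripper is mounted at the origin on the work surface. World frame = base frame: x ahead of the robot, y to its left, z up, the work surface at z = 0. Lengths are in m, angles in rad, forces in N, time in s.
With the tool pointing down it reaches from about 0.25 to 0.775 m from the base axis. Payload 4 kg.
Tool frame: the origin (TCP) lies on the centre line of the jaws, within the pads' length; the fingertips stand 8 mm ahead of it and the grasp point (between the pads) lies 11 mm behind it; y points along the fingers, x is the direction in which the jaws open and shut, and the axes are right-handed (so a half turn about y gives the same grasp; the last joint's range is limited). The gripper opens to 94 mm and grips with 3 to 60 N. Pads are 16 mm wide; open, the fingers measure 119 mm over their backs; the gripper's body (75 mm by 177 mm) begins 78 mm behind the grasp point.
Start: joints at [-1.271, 0.087, 1.371, -0, 1.684, -0.103], TCP at [0.216, -0.506, 0.214] pointing down, gripper open.
Joint ranges: [-3.1, 3.1], [-0.76, 2.03], [0.27, 2.55], [-1.08, 4.22], [0.17, 2.65], [-2.57, 2.57]. Speed limits (rad/s): [2.79, 2.79, 3.14, 3.14, 3.14, 3.14].

## Interface

Orientations are given as [roll, pitch, yaw] about the fixed x, y, z axes, in that order (R = Rz(yaw) Ry(pitch) Rx(roll)).
In Python, from bench import robot gives the robot as it stands.
- The arm moves only by the tool step_arm, never from a script. Its argument "commands" is a list of rows, each an object with "xyz": the shift along the world's x, y, z in m, a list of three; "twist": the turn, a rotation vector about the world's x, y, z in degrees, a list of three. In form: [{"xyz": [tx, ty, tz], "twist": [ax, ay, az]}, ...]. A call has 1 to 12 rows; each row is the pose to reach, as a shift and turn from the pose commanded when the call began; what a row does not reach only later rows make up. A row lasts 1/12 s, in which the tool goes at most 41.7 mm and 7.16 degrees, less where a joint would pass 70% of its speed; a pose out of reach is approached as far as the arm can. A call with a gripper value outside its range is refused whole. "fingers" is the closure in counts, from 0 (fully open) to 255 (shut), set as the call begins (left out, the last holds). The fingers move at their own pace and stop on an object; the grip force is fixed at half the most. Time passes only in rows, so rows that repeat a pose let the fingers close. It gives the time, the measured TCP pose, the force and the opening at its end, in the units of the state.
- robot.get_obs(): the state, without advancing time (a new reading comes with each control period).
- robot.snapshot(name): name is "scene" or "top" or "wrist"; returns (picture, depth): 420x560x3 uint8, red, green, blue; 420x560 float32, m along the optical axis (not along the pixel's ray), 0 where there is no reading.
- robot.camera_info(name): a dict with "fx", "fy", "cx", "cy" (pixels), "R" (3x3) and "t" (3): a world point X has camera coordinates R X + t. Camera axes: x right, y down, z forward; pixel columns grow to the right and rows downward; lengths in m; the calibration is good to about 2 mm. A picture is of the moment at which its call begins: read the wrist's pose just before it. camera_info takes no time and is no camera call; for the wrist camera it gives the pose at the moment of the call.
- robot.close_job(): hands the job in, once; it reports no verdict.
The state is a dict: "time": time; "joint_positions": joint angles; "qvel": joint speeds; "joint_torque": joint torques, N m; "tool_pos": TCP position; "ee_rot": TCP orientation; "wrist_force": force on the tool from outside, world axes, zero at the start; "wrist_torque": the same for the moment, N m; "width": finger opening in m.
Only numpy, scipy, OpenCV 4.12 (cv2) and the standard library are available. Lean on these libraries where they do the work, as an engineer would, in place of code of your own. Each camera call takes 0.05 s, during which the arm holds its last target.

## Task

The orbital shaker's tray is off and the snap ring that keeps its drive bearing in place has to go back on: pick up the bent-nose snap-ring pliers that lie on the bench with the ring already on their tips, squeeze the handles to spread the ring above the shaker's thick drive stub, and slide it gently down over the stub, ring level, until it lies on the bearing at the groove. Finish there still holding the pliers squeezed, the ring spread around the stub at the groove, so that I can check it before it is let snap in; do not put the pliers down or let go, and leave the other things on the bench where they are.

Things in the scene. Friction and masses are not known exactly. Their poses are not given: they have to be found in the camera images.
- pliers: Bent-nose snap-ring pliers, dark steel, black grips, 230 mm long with the ring, 180 g, lying flat on the bench. Origin: on the upright hinge pin's axis, level with the underside of the grips; +x runs along the middle line to the nose and ring, z up. Grips: x = -36 to -125 mm, one each side of the middle line. Balance point about x = -43 mm. Outside-ring kind: squeezing the grips spreads the ring.
- grips (a point): Midway between the two grips, 68 mm behind the hinge pin, 7.5 mm above their underside. Grips 15 mm tall, 10 mm thick, flat-sided; here 58 mm over their outsides at rest, about 28 mm when squeezed to the built-in stop; at rest each splays by 0.15 rad towards its end. A spring opens them: here about 6 N on each grip starts the squeeze, 14 N reaches the stop. The middle line stays midway.
- handle_left (a joint): How far each grip has been squeezed inwards, rad: 0 at rest (ring shut, inner width 33 mm, too small for the stub), 0.22 at the stop (ring fully spread, inner width 40 mm; at 0.15 it is 37.6 mm). The other grip moves alike. As they close, the outsides of the grips swing back past the hinge pin, so pads that do not slip let the pliers creep 3 to 5 mm forwards, ring first.
- ring (a point): Centre of the snap ring when fully spread, at half its thickness; fixed to the pliers 76.6 mm before the hinge pin on the middle line, 1.5 mm above the underside of the grips (at rest the ring's centre is 5 mm further forwards). The ring is open, steel, 2 mm thick, parallel to the pliers, carried on the two downturned nose tips by its lugs; its gap faces the hinge pin.
- groove (a point): Centre of the groove on the shaker's drive stub, on the stub's upright axis, 123 mm above the bench. The stub is a steel shaft of 35 mm diameter standing up out of a ball bearing of 62 mm diameter; the groove (32 mm diameter, 2.6 mm wide) lies right on top of the bearing, whose top face is 1.3 mm below this point, so a ring that lies on the bearing is level with the groove.
- stub_top (a point): Centre of the stub's flat top end, 13.8 mm above the groove's centre. The last 4.5 mm taper from 35 mm to 28 mm diameter.
- crank (a joint): Angle of the crank disc that carries the stub, rad; the stub stands 12 mm off the middle of the shaker and is parked at any angle. Stiff: it takes 0.8 N m to turn.
- shaker: Orbital shaker without its tray, fixed to the bench: pale box 220 x 220 mm, deck 80 mm above the bench, controls on its -x side. Origin under its centre. In the middle of the deck a steel crank disc (108 mm diameter) with balance weight (up to 104 mm above the bench), bearing and drive stub; near each corner (88 mm from the middle each way) a small idler pin, up to 104 mm above the bench.
- beaker: Bystander: glass beaker, 68 mm diameter, 75 mm tall. Origin under its centre.
- flask: Bystander: amber volumetric flask, 66 mm diameter, 148 mm tall. Origin under its centre.
- burner: Bystander: gas burner, foot 80 mm diameter, 121 mm tall. Origin under its centre.
- screwdriver: Bystander: screwdriver, 190 mm long, lying on the bench.
- old_bearing: Bystander: the old ball bearing, 62 mm diameter, 14 mm high, lying flat. Origin under its centre.
- old_ring: Bystander: the old open snap ring, 42 mm across, 3 mm thick, lying loose on the bench. Origin under its centre.
- wash_bottle: Bystander: white plastic bottle, 66 mm diameter, 150 mm tall. Origin under its centre.
Things that resemble listed ones, but are neither listed nor needed, are in the scene too. Of the things that look like the pliers, the larger one is meant.

How it is judged:
On the way, in this order (a step that is already met when the one before it is completed fails the run):
1. the pliers have been picked up off the bench, with the ring (height (world z) of ring above 0.04 m and contact force between the fingers and pliers above 1 N), for 0.1 s.
2. the ring has been spread above the stub, before it goes on (horizontal distance between ring and groove below 0.012 m and z of ring in the frame of groove above 0.014 m and value of joint handle_left above 0.15 rad), for 0.1 s.
At the end, for the whole second after the job is handed in: Ring around the stub, centre within 6 mm of its axis and 2.5 mm of the groove's height; pliers at rest, level within 7 degrees, pressing the shaker with under 15 N; fingers still squeeze them (over 5 N) and keep the ring spread (grips squeezed over 0.15 of 0.22 rad) (value of joint handle_left above 0.15 rad and horizontal distance between ring and groove below 0.006 m and z of ring in the frame of groove between -0.0025 and 0.0025 m and angle between pliers's own z axis and vertical below 0.12 rad and contact force between the fingers and pliers above 5 N and contact force between pliers and shaker below 15 N and linear speed of pliers below 0.02 m/s); the arm keeps its last pose, push and grip.
It fails at once if the pliers or ring are forced against the shaker (over 30 N) (contact force between pliers and shaker above 30 N).
It fails at once if another thing on the bench is moved by more than 30 mm (distance of any of beaker, flask, burner, screwdriver, old_bearing, old_ring, wash_bottle from where it was at the start of the episode above 0.03 m).
It also fails if it takes over 42 s, if anything falls off the work surface, if the arm or the gripper's body presses on something with over 40 N, if the wrist force passes 120 N, or if a joint passes its speed limit or range.

## Working session

There is one attempt and no reset: what is moved stays moved. The work goes in short steps, Python scripts to look and compute and a tool call to move; the robot and the scene stay as the last step left them, time stands still between calls to the robot, and variables do not carry over. Pictures are saved under pics/ and viewed, and the job is handed in when it is done.

Besides the shell and the picture viewer there is one more tool, called after ">>>" by a JSON object that holds its "method" and its "body". step_arm: Moves the arm, as the interface text tells. Its arguments: {"type":"object","properties":{"commands":{"type":"array"},"fingers":{"type":"number"}},"required":["commands"]}

```bash
mkdir -p pics; ls
cat > h.py <<'E'
import numpy as np, cv2
from bench import robot
def snap(name,tag):
    ci=robot.camera_info(name)
    p,d=robot.snapshot(name)
    cv2.imwrite(f'pics/{tag}.png',p[:,:,::-1]); np.savez(f'pics/{tag}.npz',p=p,d=d,R=np.array(ci['R']),t=np.array(ci['t']),k=np.array([ci['fx'],ci['fy'],ci['cx'],ci['cy']]))
def load(tag): return np.load(f'pics/{tag}.npz')
def world(z):
    d=z['d'];fx,fy,cx,cy=z['k'];v,u=np.mgrid[:d.shape[0],:d.shape[1]]
    c=np.stack([(u-cx)/fx*d,(v-cy)/fy*d,d],-1)
    W=(c-z['t'])@z['R']
    W[d==0]=np.nan
    return W
def onplane(z,u,v,h):
    fx,fy,cx,cy=z['k'];r=np.array([(u-cx)/fx,(v-cy)/fy,1])@z['R'];o=-z['R'].T@z['t']
    return o+r*(h-o[2])/r[2]
def proj(z,X):
    fx,fy,cx,cy=z['k'];c=z['R']@np.asarray(X)+z['t'];return fx*c[0]/c[2]+cx,fy*c[1]/c[2]+cy
E
python3 - <<'E'
from h import *
snap('top','top0');snap('scene','sc0')
print(robot.get_obs())
z=load('top0');print(z['k'],-z['R'].T@z['t'],z['R'])
E
```

```text
pics
{'time': 0.1, 'joint_positions': array([-1.27109337e+00,  8.78648058e-02,  1.37208096e+00, -2.92998474e-05,
        1.68362660e+00, -1.03107377e-01]), 'qvel': array([-0.0002414 , -0.00043664, -0.00499652, -0.00128849,  0.00023616,
       -0.00023233]), 'joint_torque': array([ 2.17317625e-03, -3.41251302e+01, -3.03300941e+01,  7.20569585e-02,
        3.03614361e-02, -9.17150123e-05]), 'tool_pos': array([ 0.21544207, -0.50552215,  0.21244137]), 'ee_rot': array([-1.57062153,  0.00197219, -1.16798909]), 'wrist_force': array([-1.02830363,  0.72192487,  0.34318151]), 'wrist_torque': array([ 0.01713124, -0.02313445, -0.07491731]), 'width': 0.09394381759255836}
[516.40852188 516.40852188 277.65358958 212.82426259] [ 0.49071955 -0.0211215   1.53160017] [[-0.01793856 -0.99979688  0.00918727]
 [-0.9973097   0.01723923 -0.07124722]
 [ 0.07107437 -0.01044063 -0.99741638]]
```

View pics/top0.png

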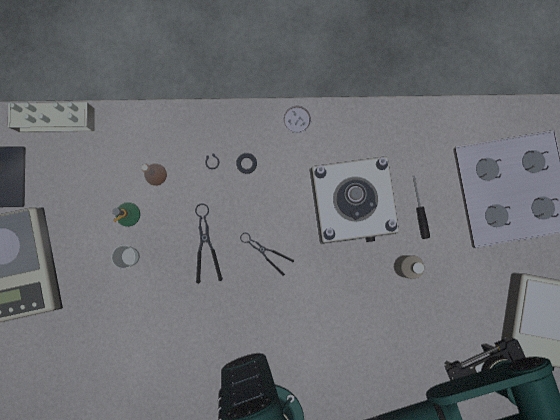

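View pics/sc0.png

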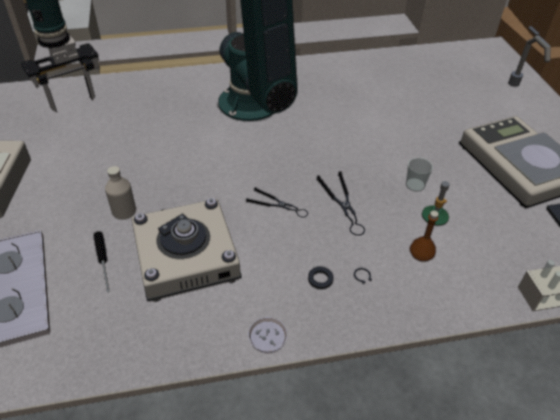

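Two plier-like tools appear in the top view: a larger one at about (205,243), with its ring at (202,210), and a smaller one at about (267,253). The larger is the one meant, so I'll check it in an enlarged crop and measure it.

Run:
```python
from h import *
z=load('top0');p=z['p'][:,:,::-1]
a=cv2.resize(p[195:295,180:310],None,fx=6,fy=6,interpolation=cv2.INTER_CUBIC)
cv2.imwrite('pics/c1.png',a)
b=cv2.resize(p[145:250,300:410],None,fx=5.5,fy=5.5,interpolation=cv2.INTER_CUBIC)
cv2.imwrite('pics/c2.png',b)
W=world(z)
for u,v in [(202,210),(197,280),(220,280),(205,238),(242,236),(355,199),(357,196),(330,230),(345,225)]:
  print(u,v,W[v,u],onplane(z,u,v,.01))
```

```text
202 210 [ 0.61249622  0.18800408 -0.00432161] [0.61136072 0.1860541  0.01      ]
197 280 [0.40652451 0.20189298 0.01201737] [0.40641274 0.20218905 0.01      ]
220 280 [0.40555292 0.13434714 0.0167733 ] [0.40517212 0.13504229 0.01      ]
205 238 [0.52843077 0.17675427 0.01851056] [0.52864288 0.17786725 0.01      ]
242 236 [0.5328204  0.06957467 0.00180458] [0.53259486 0.06908879 0.01      ]
355 199 [ 0.62486785 -0.24776815  0.12906082] [ 0.63625562 -0.26700806  0.01      ]
357 196 [ 0.63255687 -0.25274057  0.13350807] [ 0.64508684 -0.27320191  0.01      ]
330 230 [ 0.54246805 -0.18060669  0.09919013] [ 0.54569021 -0.19053716  0.01      ]
345 225 [ 0.55647975 -0.22532234  0.08044961] [ 0.55967224 -0.23523576  0.01      ]
```

View pics/c1.png

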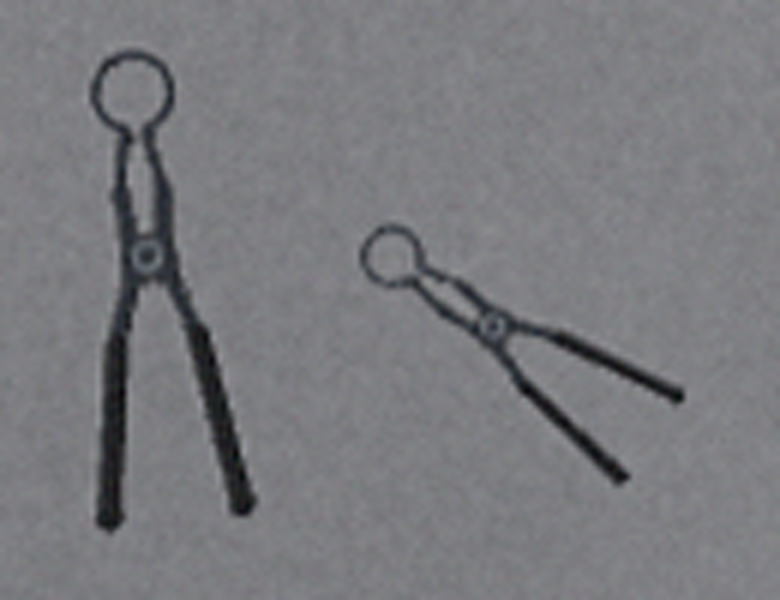

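View pics/c2.png

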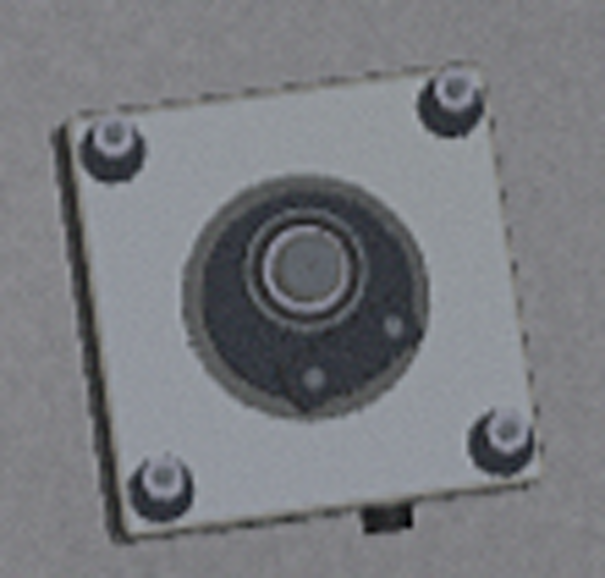

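Run:
```python
from h import *
z=load('top0')
P=lambda cx,cy,o,s,h:onplane(z,o[0]+(cx+.5)/s-.5,o[1]+(cy+.5)/s-.5,h)
h_=P(146,257,(180,195),6,.018);r=P(133,92,(180,195),6,.0015)
g1=P(108,524,(180,195),6,.008);g2=P(243,508,(180,195),6,.008);gm=(g1+g2)/2
print('hinge',h_,'ring',r,'ends',g1,g2,gm)
a=r-gm;a[2]=0;print('len',np.linalg.norm(a),'hr',np.linalg.norm((r-h_)[:2]),np.degrees(np.arctan2(a[1],a[0])))
a/=np.linalg.norm(a)
print('grip62 from ring',r-a*(.0816+.062),'from hinge',h_-a*.062)
print('stub',P(308,265,(300,145),5.5,.1368),'bearing',P(307,270,(300,145),5.5,.1217))
W=world(z);m=abs(W[...,2]-.1368)<.004
v,u=np.nonzero(m&(abs(W[...,0]-.635)<.04)&(abs(W[...,1]+.25)<.04));print(len(u),W[v,u].mean(0))
o=[P(x,y,(300,145),5.5,.08) for x,y in [(72,118),(483,66),(545,480),(125,535)]];print(np.mean(o,0),o)
```

```text
hinge [0.53020419 0.17997162 0.018     ] ring [0.61229546 0.18795044 0.0015    ] ends [0.40069973 0.20081649 0.008     ] [0.40723655 0.13498202 0.008     ] [0.40396814 0.16789926 0.008     ]
len 0.20929004945390364 hr 0.08247811314599648 5.497695745914537
grip62 from ring [0.46935602 0.17419274 0.0015    ] from hinge [0.46848939 0.17403166 0.018     ]
stub [ 0.64110375 -0.24861331  0.1368    ] bearing [ 0.64022929 -0.25050367  0.1217    ]
94 [ 0.64037695 -0.24805496  0.13681354]
[ 0.62985874 -0.25654562  0.08      ] [array([ 0.72553259, -0.13811694,  0.08      ]), array([ 0.74917847, -0.35151913,  0.08      ]), array([ 0.53450592, -0.37623938,  0.08      ]), array([ 0.51021797, -0.16030705,  0.08      ])]
```

>>> {"method": "step_arm", "body": {"commands": [{"xyz": [0.01,0.04,0],"twist": [0,0,0]},{"xyz": [0.025,0.08,0],"twist": [0,0,-2]},{"xyz": [0.04,0.12,0],"twist": [0,0,-4]},{"xyz": [0.055,0.16,0],"twist": [0,0,-6]},{"xyz": [0.07,0.2,0],"twist": [0,0,-8]},{"xyz": [0.085,0.24,0],"twist": [0,0,-10]},{"xyz": [0.1,0.28,0],"twist": [0,0,-12]},{"xyz": [0.115,0.32,0],"twist": [0,0,-14]},{"xyz": [0.13,0.36,0],"twist": [0,0,-16]},{"xyz": [0.145,0.4,0],"twist": [0,0,-18]},{"xyz": [0.16,0.44,0],"twist": [0,0,-18]},{"xyz": [0.17,0.475,0],"twist": [0,0,-18]}], "fingers": 0}}

```text
time: 1.1
tool_pos: [0.3841, -0.034, 0.2133]
ee_rot: [-1.571, -0.0, -1.482]
wrist_force: [0.3, 0.2, -0.1]
width: 0.0939
```

>>> {"method": "step_arm", "body": {"commands": [{"xyz": [0.015,0.04,0],"twist": [0,0,0]},{"xyz": [0.03,0.08,0],"twist": [0,0,0]},{"xyz": [0.045,0.12,0],"twist": [0,0,0]},{"xyz": [0.06,0.16,0],"twist": [0,0,0]},{"xyz": [0.075,0.19,0],"twist": [0,0,0]},{"xyz": [0.085,0.208,0],"twist": [0,0,0]},{"xyz": [0.085,0.208,0],"twist": [0,0,0]},{"xyz": [0.085,0.208,0],"twist": [0,0,0]}]}}

```text
time: 1.77
tool_pos: [0.4687, 0.1725, 0.2125]
ee_rot: [-1.573, -0.001, -1.48]
wrist_force: [-0.1, 0.2, -0.7]
width: 0.094
```

Run:
```python
from h import *
print(robot.get_obs()['tool_pos'],robot.get_obs()['ee_rot'])
snap('wrist','w1')
```

```text
[0.46866615 0.17252125 0.21247569] [-1.57324897e+00 -9.79483385e-04 -1.48008936e+00]
```

View pics/w1.png

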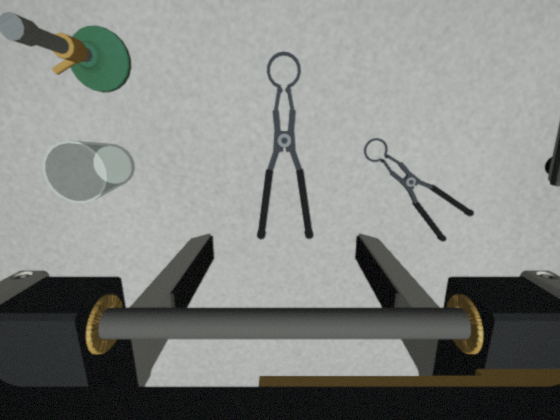

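The wrist view shows the large pliers straight ahead: ring (284,69), hinge (284,141), grip ends (262,236) and (309,235). The small look-alike is at about (410,182).

Run:
```python
from h import *
z=load('w1')
r=onplane(z,284,69,.0015);h_=onplane(z,284.5,141,.018);g=(onplane(z,262,236,.008)+onplane(z,309,235,.008))/2
print(r,h_,g);a=(r-g);a[2]=0;print(np.linalg.norm(a),np.linalg.norm((r-h_)[:2]),np.degrees(np.arctan2(a[1],a[0])));a/=np.linalg.norm(a)
print(r-a*.1436, h_-a*.062)
```

```text
[0.6130558 0.1866654 0.0015   ] [0.52916789 0.17852784 0.018     ] [0.40246881 0.16573518 0.008     ]
0.2116245600235174 0.0842816732673347 5.675979402287409
[0.47015985 0.17246299 0.0015    ] [0.46747187 0.17239588 0.018     ]
```

>>> {"method": "step_arm", "body": {"commands": [{"xyz": [0,0,-0.035],"twist": [0,0,0]},{"xyz": [0,0,-0.07],"twist": [0,0,0]},{"xyz": [0,0,-0.105],"twist": [0,0,0]},{"xyz": [0,0,-0.14],"twist": [0,0,0]},{"xyz": [0,0,-0.165],"twist": [0,0,0]},{"xyz": [0,0,-0.18],"twist": [0,0,0]},{"xyz": [0,0,-0.19],"twist": [0,0,0]},{"xyz": [0,0,-0.196],"twist": [0,0,0]},{"xyz": [0,0,-0.2],"twist": [0,0,0]},{"xyz": [0,0,-0.202],"twist": [0,0,0]},{"xyz": [0,0,-0.202],"twist": [0,0,0]},{"xyz": [0,0,-0.202],"twist": [0,0,0]}]}}

```text
time: 2.82
tool_pos: [0.4699, 0.1721, 0.0127]
ee_rot: [-1.569, 0.0, -1.482]
wrist_force: [0.6, -0.0, -0.6]
width: 0.0942
```

>>> {"method": "step_arm", "body": {"commands": [{"xyz": [0,0,-0.001],"twist": [0,0,0]},{"xyz": [0,0,-0.001],"twist": [0,0,0]},{"xyz": [0,0,-0.001],"twist": [0,0,0]},{"xyz": [0,0,-0.001],"twist": [0,0,0]},{"xyz": [0,0,-0.001],"twist": [0,0,0]},{"xyz": [0,0,-0.001],"twist": [0,0,0]},{"xyz": [0,0,-0.001],"twist": [0,0,0]},{"xyz": [0,0,-0.001],"twist": [0,0,0]},{"xyz": [0,0,-0.001],"twist": [0,0,0]},{"xyz": [0,0,-0.001],"twist": [0,0,0]},{"xyz": [0,0,-0.001],"twist": [0,0,0]},{"xyz": [0,0,-0.001],"twist": [0,0,0]}], "fingers": 255}}

```text
time: 3.82
tool_pos: [0.4691, 0.172, 0.0106]
ee_rot: [-1.571, -0.0, -1.482]
wrist_force: [-0.2, -0.1, 1.6]
width: 0.0274
```

Run:
```python
from h import *
print(robot.get_obs()['width'])
snap('wrist','w2')
```

```text
0.02738581714512033
```

View pics/w2.png

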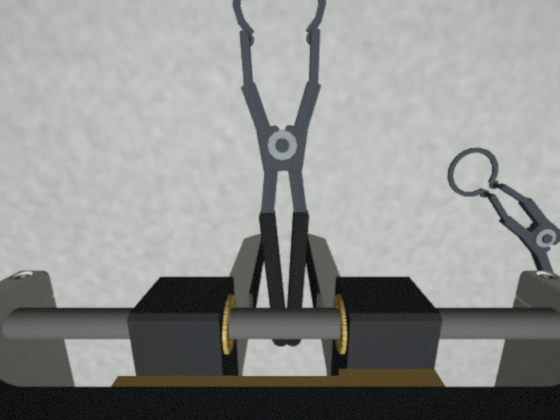

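The handles are closed to the stop at 27.4 mm. The hinge is at (282,145), with the spread ring's lugs at (247,36) and (314,36). Next I lift.

>>> {"method": "step_arm", "body": {"commands": [{"xyz": [0,0,0.01],"twist": [0,0,0]},{"xyz": [0,0,0.025],"twist": [0,0,0]},{"xyz": [0,0,0.045],"twist": [0,0,0]},{"xyz": [0,0,0.07],"twist": [0,0,0]},{"xyz": [0,0,0.095],"twist": [0,0,0]},{"xyz": [0,0,0.12],"twist": [0,0,0]},{"xyz": [0,0,0.14],"twist": [0,0,0]},{"xyz": [0,0,0.155],"twist": [0,0,0]},{"xyz": [0,0,0.165],"twist": [0,0,0]},{"xyz": [0,0,0.17],"twist": [0,0,0]},{"xyz": [0,0,0.17],"twist": [0,0,0]},{"xyz": [0,0,0.17],"twist": [0,0,0]}]}}

```text
time: 4.87
tool_pos: [0.4686, 0.1719, 0.1796]
ee_rot: [-1.572, -0.0, -1.482]
wrist_force: [-1.0, -0.2, -2.6]
width: 0.0271
```

Run:
```python
from h import *
z=load('w2');a=np.array([np.cos(np.radians(5.3)),np.sin(np.radians(5.3)),0])
h_=onplane(z,282.5,145,.018);print('hinge before lift',h_)
print(robot.get_obs())
snap('wrist','w3');snap('top','top3')
z=load('top3');W=world(z);
c=cv2.resize(z['p'][170:270,160:290,::-1],None,fx=6,fy=6,interpolation=cv2.INTER_CUBIC);cv2.imwrite('pics/c3.png',c)
```

```text
hinge before lift [0.53517836 0.17975703 0.018     ]
{'time': 4.8667, 'joint_positions': array([ 2.37945171e-01, -1.59986372e-02,  1.54412696e+00, -4.30265208e-05,
        1.61512558e+00,  1.72012288e+00]), 'qvel': array([-0.00101307,  0.00944542,  0.02042623, -0.00104414, -0.00013161,
       -0.00010398]), 'joint_torque': array([ 9.26148437e-03, -3.11032927e+01, -3.17805612e+01, -8.05236286e-04,
       -1.17977564e-01, -7.92997275e-05]), 'tool_pos': array([0.46857873, 0.17187486, 0.17961866]), 'ee_rot': array([-1.57243269e+00, -2.89655866e-04, -1.48217935e+00]), 'wrist_force': array([-1.01094116, -0.18939853, -2.56223118]), 'wrist_torque': array([ 0.01043972,  0.05207569, -0.0133461 ]), 'width': 0.027123624001832384}
```

View pics/c3.png

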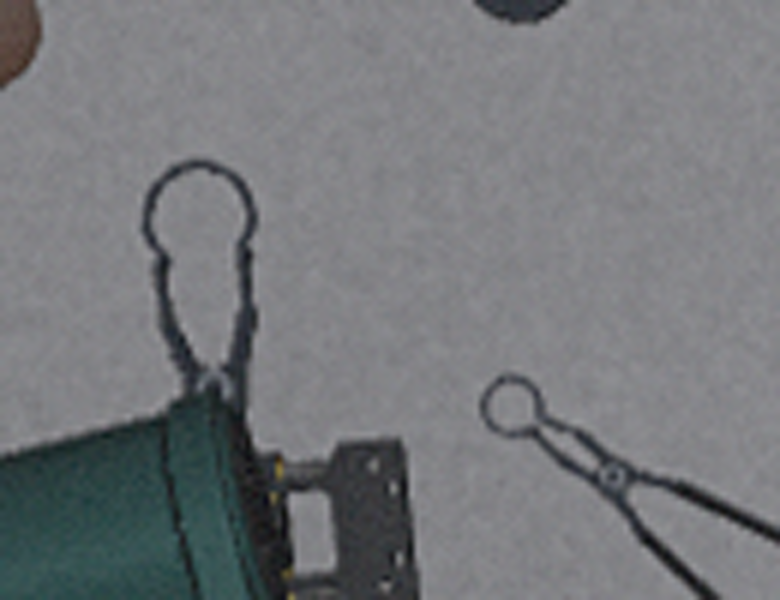

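View pics/w3.png

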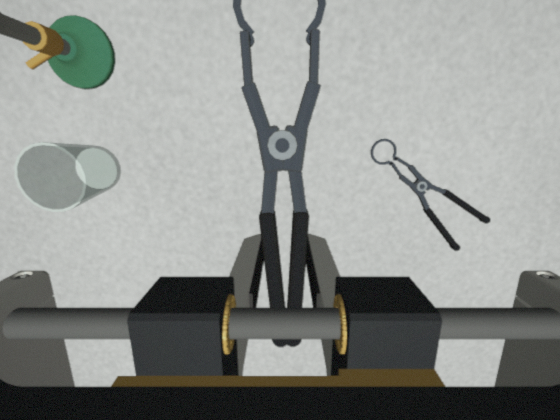

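Run:
```python
from h import *
z=load('top3')
P=lambda cx,cy,o,s,h:onplane(z,o[0]+(cx+.5)/s-.5,o[1]+(cy+.5)/s-.5,h)
print('ring top',P(201,214,(160,170),6,.1705))
# ring edges: left 144..., right 257, top 160
for x,y in [(149,214),(251,214),(200,166)]:print(P(x,y,(160,170),6,.1705))
print('hinge',P(215,383,(160,170),6,.186))
z=load('w3');ci=z
for u,v,h in [(282.5,145,.187),(246,34,.172),(315,34,.172),(281,36,.176)]:print(onplane(z,u,v,h))
W=world(z);print(W[145,275],W[145,290],W[90,248],W[90,313],W[300,280],W[240,267])
R=z['R'];print(-R.T@z['t'],R)
```

```text
ring top [0.61162405 0.1876239  0.1705    ]
[0.61201595 0.21047486 0.1705    ]
[0.61124711 0.16564516 0.1705    ]
[0.63286242 0.18793036 0.1705    ]
hinge [0.53660917 0.17964951 0.186     ]
[0.53466755 0.17962679 0.187     ]
[0.59179018 0.20481869 0.172     ]
[0.59510558 0.16695099 0.172     ]
[0.59138981 0.18538984 0.176     ]
[0.53431142 0.1837612  0.18712202] [0.53493083 0.17544133 0.18498647] [0.56195582 0.20083411 0.18223353] [0.56493885 0.16569033 0.18301517] [0.43600347 0.17277516 0.18439752] [0.47656179 0.1842266  0.18367558]
[0.54314302 0.17939575 0.35132533] [[ 8.73058717e-02 -9.96181504e-01 -3.10194246e-04]
 [-9.62091567e-01 -8.43989655e-02  2.59338835e-01]
 [-2.58374731e-01 -2.23433678e-02 -9.65786349e-01]]
```

>>> {"method": "step_arm", "body": {"commands": [{"xyz": [0.001,-0.01,0],"twist": [0,0,0]},{"xyz": [0.002,-0.03,0],"twist": [0,0,0]},{"xyz": [0.004,-0.06,0],"twist": [0,0,0]},{"xyz": [0.006,-0.09,0],"twist": [0,0,0]},{"xyz": [0.008,-0.12,0],"twist": [0,0,0]},{"xyz": [0.01,-0.15,0],"twist": [0,0,0]},{"xyz": [0.012,-0.18,0],"twist": [0,0,0]},{"xyz": [0.014,-0.21,0],"twist": [0,0,0]},{"xyz": [0.016,-0.24,0],"twist": [0,0,0]},{"xyz": [0.018,-0.27,0],"twist": [0,0,0]},{"xyz": [0.02,-0.3,0],"twist": [0,0,0]},{"xyz": [0.022,-0.33,0],"twist": [0,0,0]}]}}

```text
time: 5.97
tool_pos: [0.4901, -0.1601, 0.1796]
ee_rot: [-1.572, 0.0, -1.483]
wrist_force: [0.4, 0.5, -1.7]
width: 0.0274
```

>>> {"method": "step_arm", "body": {"commands": [{"xyz": [0.002,-0.03,0],"twist": [0,0,0]},{"xyz": [0.004,-0.055,0],"twist": [0,0,0]},{"xyz": [0.005,-0.075,0],"twist": [0,0,0]},{"xyz": [0.006,-0.09,0],"twist": [0,0,0]},{"xyz": [0.007,-0.1,0],"twist": [0,0,0]},{"xyz": [0.007,-0.105,0],"twist": [0,0,0]},{"xyz": [0.007,-0.107,0],"twist": [0,0,0]},{"xyz": [0.007,-0.107,0],"twist": [0,0,0]},{"xyz": [0.007,-0.107,0],"twist": [0,0,0]},{"xyz": [0.007,-0.107,0],"twist": [0,0,0]}]}}

```text
time: 6.8
tool_pos: [0.4982, -0.264, 0.1807]
ee_rot: [-1.571, 0.0, -1.481]
wrist_force: [0.0, 0.4, -1.4]
width: 0.0274
```

Run:
```python
from h import *
o=robot.get_obs();print(o['tool_pos'],o['ee_rot'],o['width'],o['wrist_force'],o['wrist_torque'])
snap('wrist','w4');snap('top','top4');snap('scene','sc4')
z=load('top4')
c=cv2.resize(z['p'][150:250,290:420,::-1],None,fx=6,fy=6,interpolation=cv2.INTER_CUBIC);cv2.imwrite('pics/c4.png',c)
z=load('sc4')
c=cv2.resize(z['p'][180:280,120:250,::-1],None,fx=6,fy=6,interpolation=cv2.INTER_CUBIC);cv2.imwrite('pics/c4s.png',c)
```

```text
[ 0.49823076 -0.26403768  0.18071099] [-1.57054790e+00  6.75141170e-05 -1.48079675e+00] 0.02735976203422516 [ 0.00137602  0.35646181 -1.36348144] [ 0.05501462  0.03615802 -0.01043547]
```

View pics/c4.png

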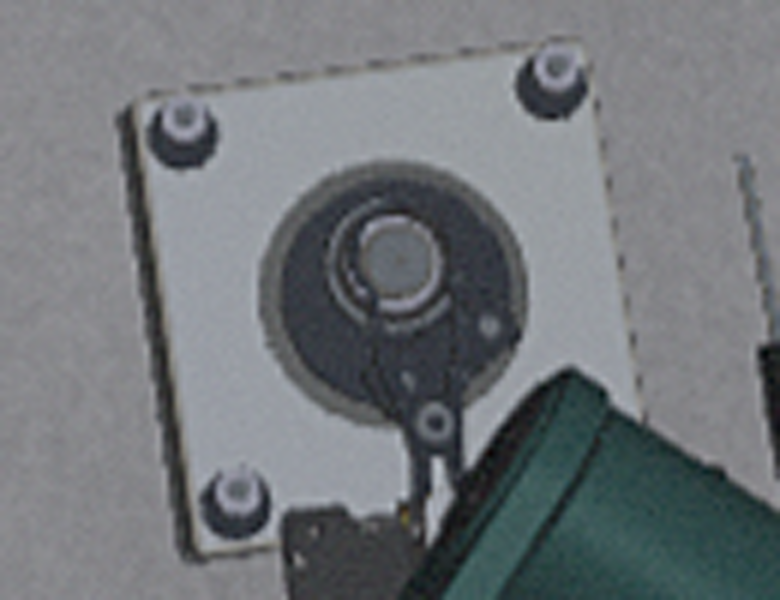

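View pics/c4s.png

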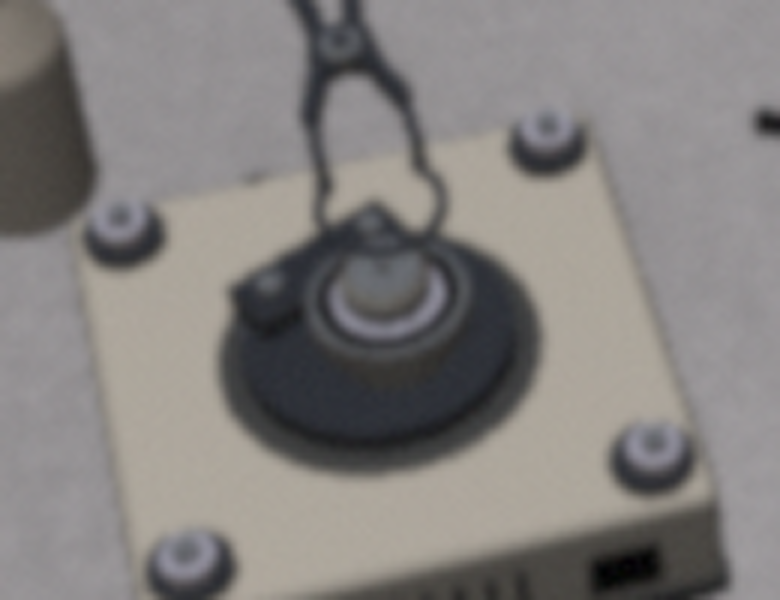

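View pics/w4.png

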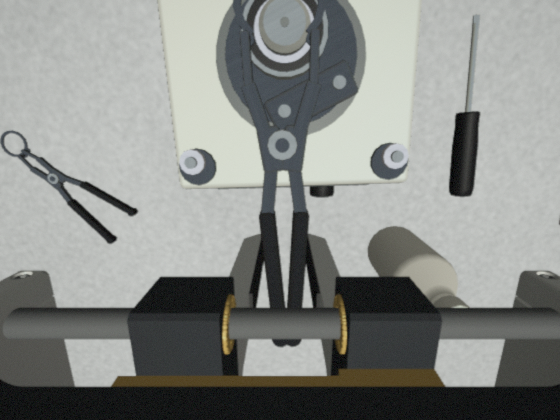

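Run:
```python
from h import *
w=load('w4')
c=cv2.resize(w['p'][0:90,200:370,::-1],None,fx=4.5,fy=4.5,interpolation=cv2.INTER_CUBIC);cv2.imwrite('pics/c4w.png',c)
z=load('top4')
P=lambda cx,cy,o,s,h:onplane(z,o[0]+(cx+.5)/s-.5,o[1]+(cy+.5)/s-.5,h)
h_=P(434.5,423,(290,150),6,.187);print('hinge top',h_, 'stub top',P(399,261,(290,150),6,.1368))
print('hinge wr',onplane(w,282.5,145,.187),'stub wr',onplane(w,284.5,22,.1368))
```

```text
hinge top [ 0.56372161 -0.25512811  0.187     ] stub top [ 0.64023225 -0.24992967  0.1368    ]
hinge wr [ 0.56419923 -0.25618271  0.187     ] stub wr [ 0.64059417 -0.25049748  0.1368    ]
```

View pics/c4w.png

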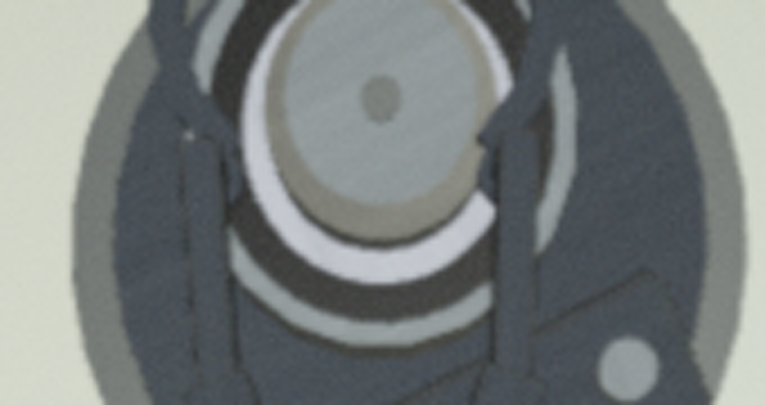

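>>> {"method": "step_arm", "body": {"commands": [{"xyz": [0,-0.0012,-0.003],"twist": [0,0,0]},{"xyz": [0,-0.0012,-0.008],"twist": [0,0,0]},{"xyz": [0,-0.0012,-0.014],"twist": [0,0,0]},{"xyz": [0,-0.0012,-0.02],"twist": [0,0,0]},{"xyz": [0,-0.0012,-0.025],"twist": [0,0,0]},{"xyz": [0,-0.0012,-0.027],"twist": [0,0,0]},{"xyz": [0,-0.0012,-0.028],"twist": [0,0,0]},{"xyz": [0,-0.0012,-0.028],"twist": [0,0,0]},{"xyz": [0,-0.0012,-0.028],"twist": [0,0,0]}]}}

```text
time: 7.7
tool_pos: [0.4982, -0.2663, 0.1527]
ee_rot: [-1.57, -0.0, -1.482]
wrist_force: [-0.0, -0.0, -2.5]
width: 0.0273
```

Run:
```python
from h import *
for i in range(2):
  o=robot.get_obs();print(o['tool_pos'],o['wrist_force'],o['wrist_torque'],o['width'])
  snap('top',f'top5{i}');snap('scene',f'sc5{i}')
snap('wrist','w5')
z=load('top50');y=load('top51')
c=cv2.resize(((z['p'].astype(float)+y['p'])/2)[172:222,325:390,::-1],None,fx=12,fy=12,interpolation=cv2.INTER_CUBIC)*1.5;cv2.imwrite('pics/c5.png',c.clip(0,255))
z=load('sc50');y=load('sc51')
c=cv2.resize(((z['p'].astype(float)+y['p'])/2)[205:265,150:220,::-1],None,fx=10,fy=10,interpolation=cv2.INTER_CUBIC);cv2.imwrite('pics/c5s.png',c)
w=load('w5')
c=cv2.resize(w['p'][0:90,200:370,::-1],None,fx=4.5,fy=4.5,interpolation=cv2.INTER_CUBIC);cv2.imwrite('pics/c5w.png',c)
```

```text
[ 0.49818581 -0.26632639  0.15268819] [-0.00301603 -0.01401221 -2.53407945] [0.03606743 0.0571279  0.01740852] 0.027281356498857223
[ 0.49830788 -0.26636072  0.15299386] [ 0.02988247 -0.23578341 -1.70679309] [-0.02866338  0.04522711 -0.04402377] 0.02748107789109693[ WARN:0@4.621] global loadsave.cpp:1063 imwrite_ Unsupported depth image for selected encoder is fallbacked to CV_8U.
```

View pics/c5.png

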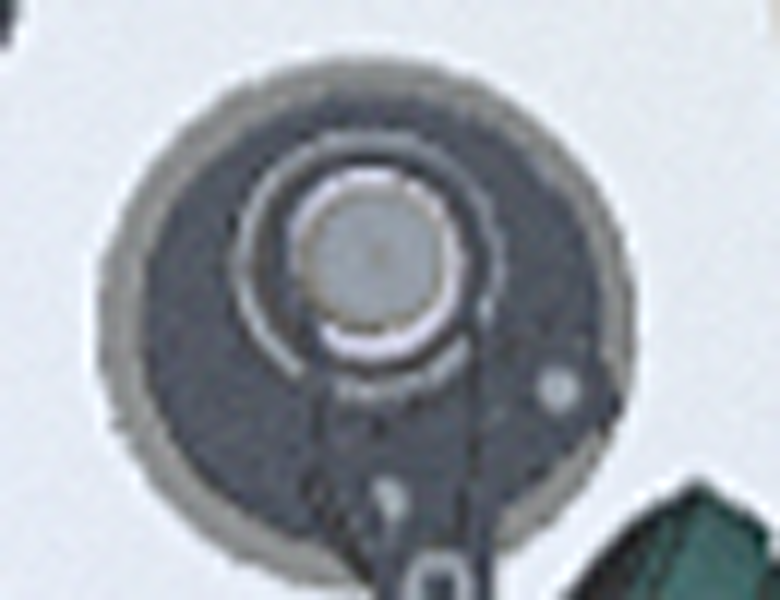

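View pics/c5s.png

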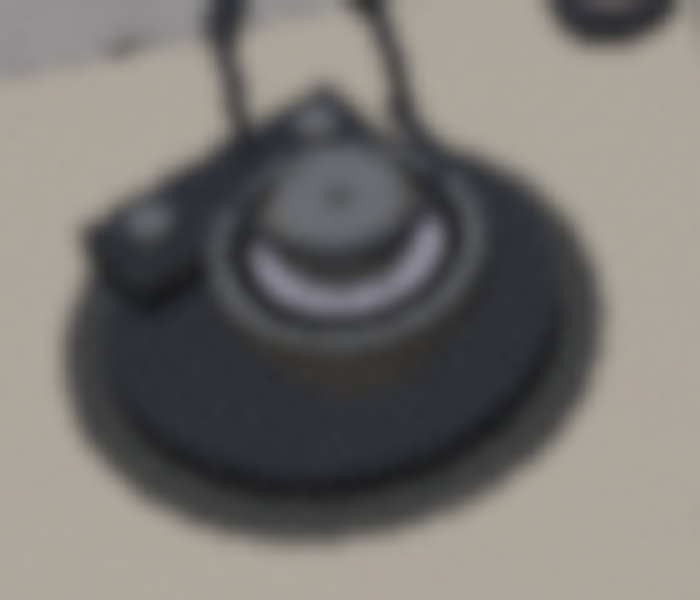

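View pics/c5w.png

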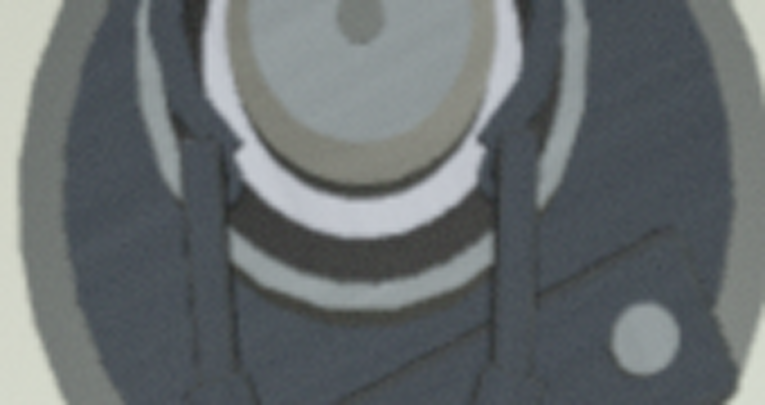

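Run:
```python
from h import *
w=load('w5');W=world(w)
s=onplane(w,279.8,3.5,.1368)
print('stub',s, W[4,270:290:4,2])
p=w['p'][120:170,255:310,::-1];cv2.imwrite('pics/c5h.png',cv2.resize(p,None,fx=10,fy=10,interpolation=cv2.INTER_CUBIC))
h_=onplane(w,282.5,145,.159);print('hinge',h_)
for a in (5.3,5.8): 
  t=np.radians(a);print(h_[:2]+.0766*np.array([np.cos(t),np.sin(t)])-s[:2])
m=(W[...,2]>.15)&(W[...,2]<.17)
for v in (35,60,90,110,140):
  r=np.nonzero(m[v,200:370])[0]+200;print(v,r.min(),r.max(),W[v,r[2]],W[v,r[-3]])
# simulate top view of ring
z=load('top50')
im=cv2.resize(z['p'][172:222,325:390,::-1],None,fx=12,fy=12,interpolation=cv2.INTER_CUBIC)
for T,col,rad,h in [((.6405,-.2497),(0,0,255),.020,.1435),((.6405,-.2497),(0,255,0),.0175,.1323)]:
  for k in np.linspace(0,6.28,60):
    u,v=proj(z,[T[0]+rad*np.cos(k),T[1]+rad*np.sin(k),h]);cv2.circle(im,(int((u-325+.5)*12),int((v-172+.5)*12)),1,col,-1)
cv2.imwrite('pics/c5o.png',im)
```

```text
stub [ 0.64086634 -0.25031267  0.1368    ] [0.13771342 0.13718776 0.13806799 0.13768522 0.13802538]
hinge [ 0.56422893 -0.25857018  0.159     ]
[-0.00036489 -0.00118192]
[-0.00042954 -0.0005166 ]
35 240 319 [ 0.61795412 -0.23281598  0.15598314] [ 0.62165802 -0.27169075  0.15493388]
60 242 318 [ 0.60629029 -0.23441197  0.15561719] [ 0.60944829 -0.2724235   0.1564308 ]
90 242 319 [ 0.59133026 -0.2352943   0.15640584] [ 0.59475397 -0.27465473  0.15661419]
110 249 313 [ 0.58143563 -0.23955709  0.15542901] [ 0.5843472  -0.27267173  0.15528403]
140 258 306 [ 0.5657081  -0.24559353  0.1554545 ] [ 0.56788964 -0.27049647  0.15541466]
```

View pics/c5o.png

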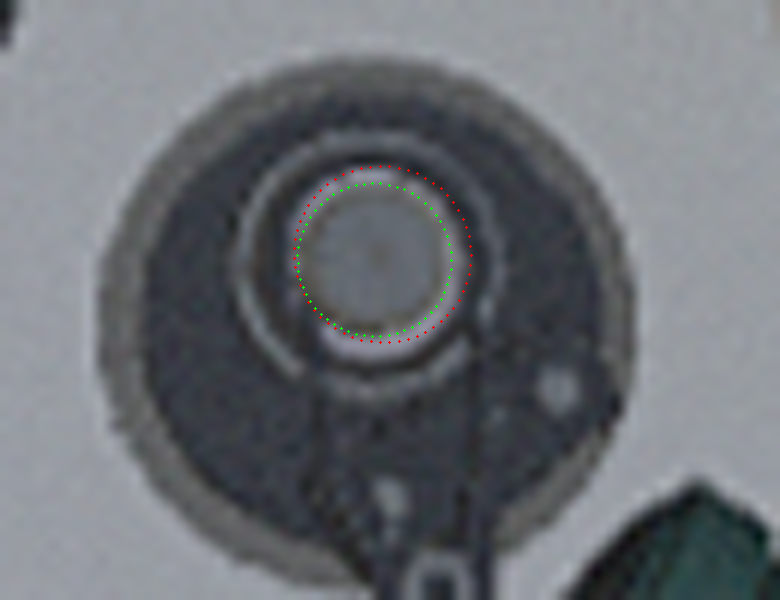

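View pics/c5h.png

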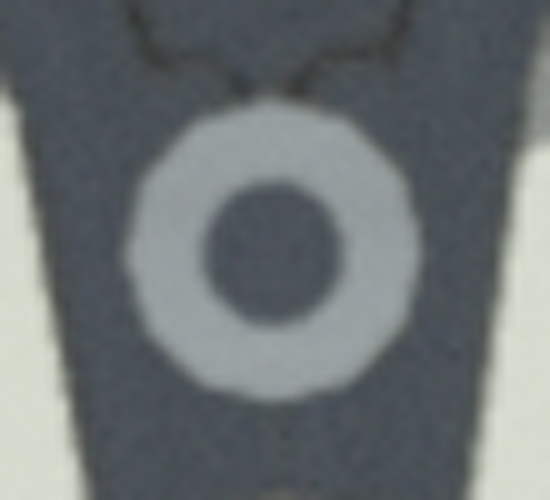

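>>> {"method": "step_arm", "body": {"commands": [{"xyz": [0.0005,0.0003,0],"twist": [0,0,0]},{"xyz": [0.0005,0.0003,-0.002],"twist": [0,0,0]},{"xyz": [0.0005,0.0003,-0.004],"twist": [0,0,0]},{"xyz": [0.0005,0.0003,-0.006],"twist": [0,0,0]},{"xyz": [0.0005,0.0003,-0.007],"twist": [0,0,0]},{"xyz": [0.0005,0.0003,-0.008],"twist": [0,0,0]},{"xyz": [0.0005,0.0003,-0.009],"twist": [0,0,0]},{"xyz": [0.0005,0.0003,-0.01],"twist": [0,0,0]},{"xyz": [0.0005,0.0003,-0.01],"twist": [0,0,0]},{"xyz": [0.0005,0.0003,-0.01],"twist": [0,0,0]}]}}

```text
time: 8.78
tool_pos: [0.4985, -0.2659, 0.1425]
ee_rot: [-1.571, -0.0, -1.482]
wrist_force: [0.6, 0.1, -0.7]
width: 0.0271
```

Run:
```python
from h import *
for i in range(2):
  o=robot.get_obs();print(o['tool_pos'],o['wrist_force'],o['wrist_torque'],o['width'])
  snap('top',f'top6{i}')
snap('wrist','w6')
z=load('top60');y=load('top61')
c=cv2.resize(((z['p'].astype(float)+y['p'])/2)[172:222,325:390,::-1],None,fx=12,fy=12,interpolation=cv2.INTER_CUBIC)*1.5;cv2.imwrite('pics/c6.png',c.clip(0,255).astype(np.uint8))
w=load('w6')
c=cv2.resize(w['p'][0:90,200:370,::-1],None,fx=4.5,fy=4.5,interpolation=cv2.INTER_CUBIC);cv2.imwrite('pics/c6w.png',c)
```

```text
[ 0.49854413 -0.26589012  0.14245226] [ 0.60057888  0.10019627 -0.70208852] [-0.01719986  0.03387939 -0.02160248] 0.027130489432136067
[ 0.49859436 -0.26594742  0.14256428] [-0.48331123  0.11711455 -1.88188334] [ 0.06472148  0.06375909 -0.0215933 ] 0.027088353416148802
```

View pics/c6.png

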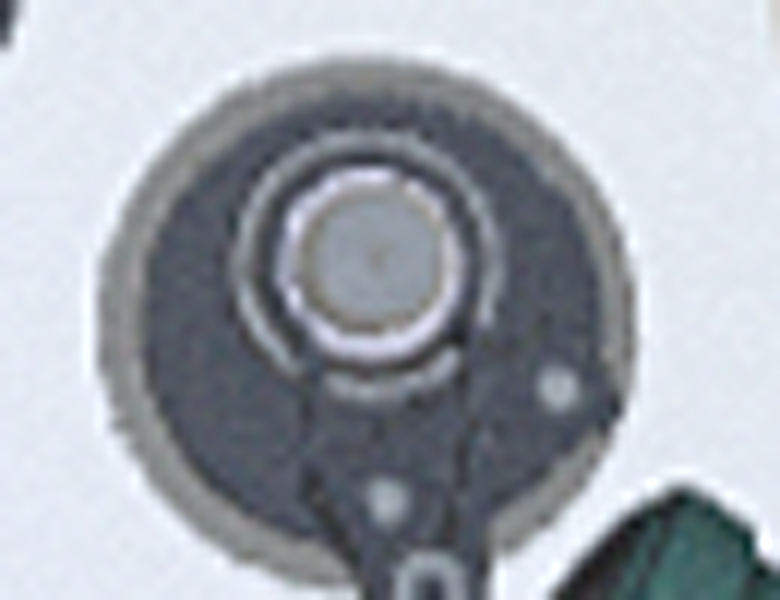

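View pics/c6w.png

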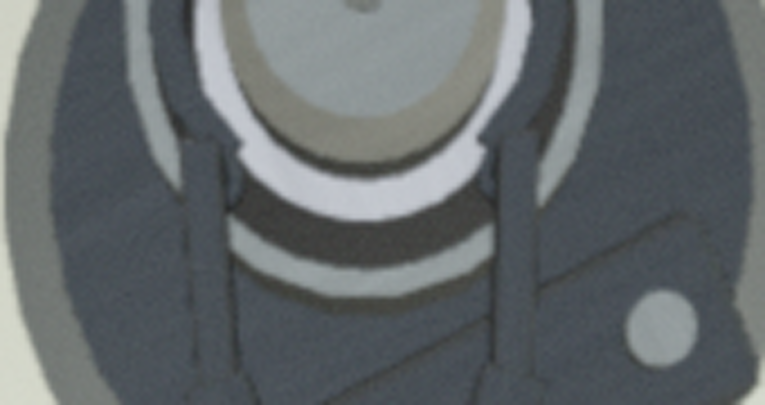

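>>> {"method": "step_arm", "body": {"commands": [{"xyz": [0,0,-0.001],"twist": [0,0,0]},{"xyz": [0,0,-0.002],"twist": [0,0,0]},{"xyz": [0,0,-0.003],"twist": [0,0,0]},{"xyz": [0,0,-0.004],"twist": [0,0,0]},{"xyz": [0,0,-0.005],"twist": [0,0,0]},{"xyz": [0,0,-0.006],"twist": [0,0,0]},{"xyz": [0,0,-0.007],"twist": [0,0,0]},{"xyz": [0,0,-0.0075],"twist": [0,0,0]},{"xyz": [0,0,-0.008],"twist": [0,0,0]},{"xyz": [0,0,-0.008],"twist": [0,0,0]}]}}

```text
time: 9.77
tool_pos: [0.4985, -0.2659, 0.1344]
ee_rot: [-1.571, 0.0, -1.482]
wrist_force: [0.2, -0.5, -2.0]
width: 0.0271
```

>>> {"method": "step_arm", "body": {"commands": [{"xyz": [0,0,-0.0005],"twist": [0,0,0]},{"xyz": [0,0,-0.001],"twist": [0,0,0]},{"xyz": [0,0,-0.001],"twist": [0,0,0]},{"xyz": [0,0,-0.001],"twist": [0,0,0]}]}}

```text
time: 10.1
tool_pos: [0.4986, -0.2659, 0.1335]
ee_rot: [-1.571, -0.0, -1.482]
wrist_force: [0.1, 0.5, -2.4]
width: 0.0271
```

Run:
```python
from h import *
for i in range(3):
  o=robot.get_obs();print(o['tool_pos'],o['wrist_force'],o['wrist_torque'],o['width'])
  snap('wrist',f'w7{i}')
w=load('w70')
cv2.imwrite('pics/c7w.png',cv2.resize(w['p'][0:90,200:370,::-1],None,fx=4.5,fy=4.5,interpolation=cv2.INTER_CUBIC))
W=world(w);print(np.nanmedian(W[5:15,275:290,2]),np.nanmedian(W[140:150,282:284,2]),np.nanmedian(W[40:70,244:248,2]),np.nanmedian(W[40:70,313:316,2]),np.nanmedian(W[220:260,268:274,2]))
W=world(load('w3'));print(np.nanmedian(W[140:150,282:284,2]),np.nanmedian(W[40:70,244:248,2]),np.nanmedian(W[40:70,313:316,2]),np.nanmedian(W[220:260,268:274,2]))
```

```text
[ 0.49855506 -0.26590518  0.13348226] [ 0.13118763  0.5006005  -2.39943276] [-0.00244513  0.03910426 -0.00302914] 0.02710603847421618
[ 0.49856494 -0.26590793  0.13349933] [ 1.24693705 -0.3255157  -1.04274741] [0.04405502 0.06684257 0.04251548] 0.027172179517464843
[ 0.49860309 -0.26591825  0.13356066] [-0.4377423  -0.2118992  -1.38490828] [ 0.03180534  0.03546042 -0.02045123] 0.02732810748619607
0.13772496087861014 0.14029576728158033 0.13596182713072646 0.13597971580577703 0.13840436069445677
0.18646807439215823 0.18227187082875818 0.18202268820596726 0.1844521528088201
```

View pics/c7w.png

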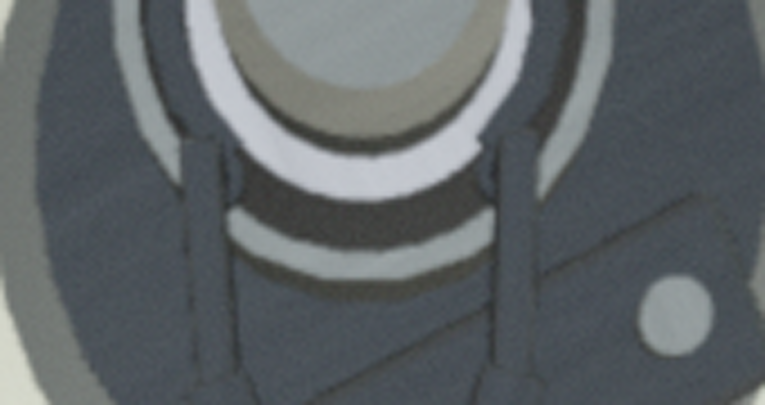

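>>> {"method": "step_arm", "body": {"commands": [{"xyz": [0,0,-0.0005],"twist": [0,0,0]},{"xyz": [0,0,-0.001],"twist": [0,0,0]},{"xyz": [0,0,-0.001],"twist": [0,0,0]},{"xyz": [0,0,-0.001],"twist": [0,0,0]}]}}

```text
time: 10.58
tool_pos: [0.4986, -0.2659, 0.1325]
ee_rot: [-1.571, -0.0, -1.482]
wrist_force: [-0.2, 0.3, -2.6]
width: 0.0269
```

>>> {"method": "step_arm", "body": {"commands": [{"xyz": [0,0,-0.0003],"twist": [0,0,0]},{"xyz": [0,0,-0.0003],"twist": [0,0,0]},{"xyz": [0,0,-0.0003],"twist": [0,0,0]}]}}

```text
time: 10.83
tool_pos: [0.4986, -0.2659, 0.1322]
ee_rot: [-1.571, -0.0, -1.482]
wrist_force: [-0.5, -0.1, -1.9]
width: 0.0274
```

>>> {"method": "step_arm", "body": {"commands": [{"xyz": [0,0,-0.0003],"twist": [0,0,0]},{"xyz": [0,0,-0.0003],"twist": [0,0,0]},{"xyz": [0,0,-0.0003],"twist": [0,0,0]}]}}

```text
time: 11.08
tool_pos: [0.4986, -0.2659, 0.1319]
ee_rot: [-1.571, -0.0, -1.482]
wrist_force: [-0.2, -1.0, -2.0]
width: 0.0272
```

Run:
```python
from h import *
F=[];T=[];Z=[]
for i in range(6):
  o=robot.get_obs();F.append(o['wrist_force']);T.append(o['wrist_torque']);Z.append(o['tool_pos'])
  snap(['wrist','scene'][i%2],f'w8{i}')
print(np.mean(F,0),np.mean(T,0),np.mean(Z,0),o['ee_rot'],o['width'])
w=load('w80')
cv2.imwrite('pics/c8w.png',cv2.resize(w['p'][0:170,190:380,::-1],None,fx=3.5,fy=3.5,interpolation=cv2.INTER_CUBIC))
W=world(w);print(np.nanmedian(W[2:8,275:290,2]),np.nanmedian(W[140:150,282:284,2]),np.nanmedian(W[40:70,244:248,2]),np.nanmedian(W[40:70,313:316,2]),np.nanmedian(W[220:260,268:274,2]))
c=cv2.resize(np.mean([load(f'w8{k}')['p'] for k in (1,3,5)],0)[205:265,150:220,::-1],None,fx=10,fy=10,interpolation=cv2.INTER_CUBIC);cv2.imwrite('pics/c8s.png',(c*1.3).clip(0,255).astype(np.uint8))
```

```text
[-0.00205336 -0.42618791 -1.6598576 ] [0.01350991 0.02232862 0.01807532] [ 0.49858411 -0.26592667  0.13192451] [-1.57076762e+00 -1.16120442e-04 -1.48212598e+00] 0.02763517769815373
0.13781830048173999 0.1395778067205806 0.1356626092416773 0.1355284252670228 0.13682712685641696
```

View pics/c8w.png

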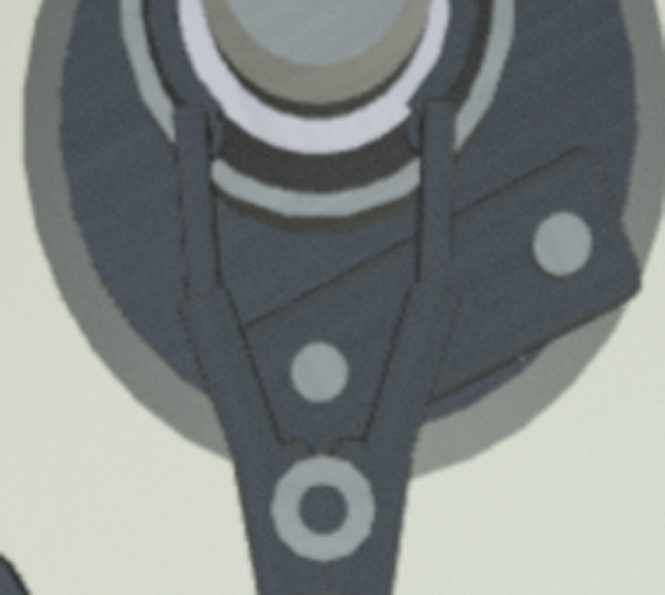

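View pics/c8s.png

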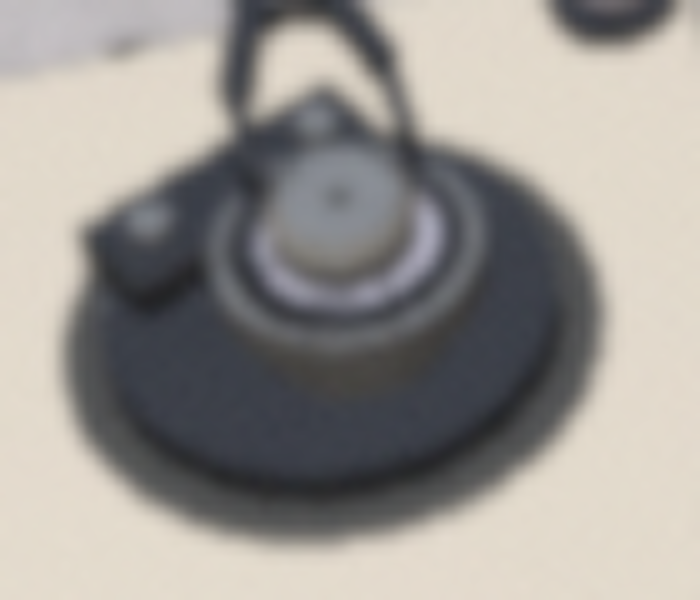

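Run:
```python
from h import *
for t in ['w3','w6','w70','w71','w72','w80','w82','w84']:
  W=world(load(t));f=lambda a,b,c,d:round(float(np.nanmedian(W[a:b,c:d,2]))*1000,2)
  print(t,'hinge',f(138,152,276,279),'nose',f(36,75,244,248),f(36,75,313,316),'grip',f(215,260,268,274),f(215,260,292,300))
o=robot.get_obs();print(o['time'],o['wrist_force'],o['width'],abs(o['qvel']).max())
```

```text
w3 hinge 186.17 nose 182.2 182.01 grip 184.42 184.09
w6 hinge 149.15 nose 145.22 145.22 grip 147.43 147.04
w70 hinge 140.17 nose 135.99 136.03 grip 138.35 137.94
w71 hinge 140.39 nose 136.15 136.13 grip 138.35 137.92
w72 hinge 139.88 nose 136.22 136.21 grip 138.33 137.92
w80 hinge 139.07 nose 135.66 135.58 grip 136.76 136.44
w82 hinge 139.29 nose 135.57 135.5 grip 136.85 136.46
w84 hinge 139.04 nose 135.5 135.58 grip 136.76 136.51
11.3833 [ 0.16760056  0.11806046 -2.19664002] 0.027975490206499455 0.0009429836682036969
```

Run:
```python
from h import *
print(robot.close_job());o=robot.get_obs();print(o['time'],o['width'],o['tool_pos'],o['wrist_force'])
```

```text
the job is handed in; nothing more can be done
None
the job is handed in; nothing more can be done
```

I picked up the larger pliers, squeezed the handles to the stop and centred the spread ring over the stub. I then lowered it until it touched the bearing, and handed the job in at about 11.4 s with the pliers still held squeezed.

**Squeeze:** the finger opening was about 27–28 mm, which is the built-in stop.

**Centring:** the ring was within about 1 mm of the stub axis when checked just above the stub, and the lowering was straight down from there. The top and wrist cameras disagreed on the stub's position by 1–2 mm, so I trusted the direct view of the ring against the stub.

**Height:** over the last 1.6 mm of lowering the nose dropped only 0.5 mm while the grips followed fully, so the ring is resting on the bearing, roughly 0.3 mm below the groove's centre.

**Level and force:** the pliers are tilted by about 0.01 rad. The wrist force hardly changed on contact; I judged the touch from the depth readings, because the force signal was within its noise.

I kept the arm's path clear of the other things on the bench, but I did not measure their positions again at the end. Handing in gave no verdict, and no state could be read after it.

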